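# Snap the cover onto the terminal box and keep it pressed

### The arm

A 6-joint arm with a two-finger parallel gripper is mounted at the origin on a cart in front of the work surface, level with it; the furniture and walls round the work are solid. World frame = base frame: x ahead of the robot, y to its left, z up, the work surface at z = 0. Lengths are in m, angles in degrees, forces in N, time in s.
With the tool pointing down it reaches from about 0.4 to 0.825 m from the base axis. Payload 7 kg.
Tool frame: the origin (TCP) lies midway between the tips of the shut fingers; the grasp point (between the pads) lies 19 mm behind it; z points along the fingers, y is the line along which they close (so a half turn about z gives the same grasp; the last joint's range is limited). The gripper opens to 88 mm and grips with 3 to 60 N. Pads are 19 mm wide; open, the fingers measure 130 mm over their backs; the gripper's body (78 mm by 193 mm) begins 47 mm behind the grasp point.
Start: joints at [79.876, 20.546, 0.682, 0, -70.136, -16.507], TCP at [0.303, 0.603, 0.227] pointing down, gripper open.
Joint ranges: [-176.03, 176.03], [-82.01, 121.73], [-58.28, 71.71], [-173.87, 95.51], [-174.79, -0.11], [-173.66, 173.66]. Speed limits (degrees/s): [136.94, 136.94, 172.46, 180, 180, 180].

### API

Orientations are given as [roll, pitch, yaw] about the fixed x, y, z axes, in that order (R = Rz(yaw) Ry(pitch) Rx(roll)).
In Python, from plant import ctrl gives the robot as it stands. The module is installed in compiled form; this text tells all that it offers.
- The arm moves only by the tool send_rows, never from a script. Its argument "plan" is a list that holds one entry, the list of rows, each a list of 6 numbers: the shift along the tool's x, y, z in parts of the range, where 1.0 means 250 mm, then the turn, a rotation vector about the tool's x, y, z in fractions of the full range, 1 being 120 degrees. A call has 1 to 8 rows; each row is the pose to reach, as a shift and turn from the pose commanded when the call began, along the tool's axes at that moment; what a row does not reach only later rows make up. A row lasts 1/12 s, in which the tool goes at most 41.7 mm and 7.16 degrees, less where a joint would pass 70% of its speed; a pose out of reach is approached as far as the arm can. No shift or turn number may pass 1 either way. A call with a gripper value outside its range is refused whole. "fingers" is the opening, from 0 (shut) to 1 (fully open), set as the call begins (left out, the last holds). The fingers move at their own pace and stop on an object; the grip force is fixed at half the most. Time passes only in rows, so rows that repeat a pose let the fingers close. It gives the time, the measured TCP pose, the force, the opening and the grip force at its end, in the units of the state.
- ctrl.get_obs(): the state, without advancing time (a new reading comes with each control period).
- ctrl.snapshot(name): name is "side" or "top" or "wrist"; returns a dict with "img" (400x640x3 uint8, red, green, blue), "K" (3x3 intrinsics, pixels), "pose" (4x4, takes a point from camera to world coordinates). Camera axes: x right, y down, z forward; pixel columns grow to the right and rows downward; lengths in m; the calibration is good to about 2 mm. A picture is of the moment at which its call begins. There is no depth.
- ctrl.close_job(): hands the job in; it is judged then, once.
The state is a dict: "clock": time; "joint_pos": joint angles; "qvel": joint speeds; "tau": joint torques, N m; "tool_pos": TCP position; "orientation": TCP orientation; "force": force on the tool from outside, world axes, zero at the start; "moment": the same for the moment, N m; "opening": finger opening in m; "gripper_force": force on a finger pad.
Only numpy, scipy, OpenCV 4.12 (cv2) and the standard library are available. Lean on these libraries where they do the work, as an engineer would, in place of code of your own. Each camera call takes 0.05 s, during which the arm holds its last target. There are 200 camera calls.

### The job

Pick up the orange snap cover by its rib, set it between the walls of the open grey terminal box, long side along long side, and press it straight down past both white spring catches until it snaps under them and sits flat on the rubber seal. Keep pressing it firmly (about 10 to 15 newtons) onto the seal and finish like that: the program ends with the fingers still on the cover, pressing it down, nothing let go. Leave the other things on the bench where they are.

Things in the scene. Friction and masses are not known exactly. Their poses are not given: they have to be found in the camera images.
- cover: Loose orange plastic snap cover, about 80 g, lying rib up: a plate 90 (x) x 80 (y) x 5 mm with an upright gripping rib in its middle, 50 mm long along x, 14 mm wide in y, its top 31 mm above the plate's underside. Origin: centre of the underside; z up. Either way round (half a turn about z) is the same.
- cover_rib (a point): Point inside the rib of the cover, on its middle, 28 mm above the underside (3 mm below the rib's top); axes as the cover's.
- terminal_box: Grey open terminal box 99 (x) x 89 (y) mm on a 150 x 130 x 5 mm aluminium plate screwed to the bench (it cannot move); two black cable glands at its +x end. Origin: centre of the plate's underside, on the bench; x along the long side, z up. Highest parts: the white catches, 63 mm above the bench.
- seat (a point): Centre of the box's recess at the top of the seal, 40 mm above the bench; axes as the box's. The cover's origin lies here when home, x along x (either way). The recess is 93 (x) x 83 (y) mm; its walls rise to 54 mm above the bench, then flare outward 5 mm at 45 degrees up to 60 mm as a lead-in, with a gap for a catch in the middle of each y side.
- seal: Black rubber frame inside the box, fixed, 9 mm wide, top 40 mm above the bench; the cover's underside lands on it. Its origin is the terminal box's. Force on the descending cover (both catches): from 0 at 57 mm above the bench to 8-15 N at 49 mm, then suddenly down to 2-6 N, to almost nothing at 41 mm (snapped in); on the seal at 40 mm it rises steeply.
- catch_left (a joint): White sprung catch in the middle of the box's +y side, 20 mm wide, slides outward: 0 = sprung in (rest), up to 0.006 m = spread. Its nose slopes from 61.6 mm above the bench (42 mm from the box's middle) to 49.2 mm (36.5 mm from the middle) and ends at 46.2 mm; the 5 mm plate snaps in below it.
- catch_right (a joint): The same catch on the box's -y side; 0 = sprung in, up to 0.006 m = spread.
- glue_bottle: Bystander: white glue bottle with orange nozzle, 52 mm across, 176 mm high, standing loose towards the back; origin at its foot. Leave alone.
- amber_tape: Bystander: roll of amber tape 92 mm across, 19 mm high, lying loose; origin at the centre of its underside. Leave alone.
- pack: Bystander: plain white pack 100 x 60 x 35 mm, loose; origin at the centre of its underside. Leave alone.
- copper_fitting: Bystander: small copper pipe fitting with a flange, 26 mm across, 28 mm high, standing loose; origin at the centre of its underside. Leave alone.
There are look-alikes about, which are no part of the job. Of the things that look like the cover, take the one that is nearest to the robot's base at the start.

How it is judged:
By the outcome, as a careful person would: the job done as asked, in the order asked, and still so for the second after the job is handed in, while the arm keeps its last pose, push and grip.
It also fails if it takes over 58 s, if anything falls off the work surface, if the arm or the gripper's body presses on something with over 40 N, if the wrist force passes 120 N, or if a joint passes its speed limit or range.

## Working session

There is one attempt and no reset: what is moved stays moved. The work goes in short steps, Python scripts to look and compute and a tool call to move; the robot and the scene stay as the last step left them, time stands still between calls to the robot, and variables do not carry over. Pictures are saved under pics/ and viewed, at most 10 in all, crops included, and the job is handed in when it is done.

Besides the shell and the picture viewer there is one more tool, called after "Request:" as name([rows], argument=value, ...), one row to a line, values as JSON. send_rows: Moves the arm, as the interface text tells. Its arguments: {"type":"object","properties":{"plan":{"type":"array","items":{"type":"array","items":{"type":"array","items":{"type":"number"}}}},"fingers":{"type":"number"}},"required":["plan"]}

```bash
mkdir -p pics; python3 - <<'E'
from plant import ctrl
import cv2
for n in("top","side"):
    s=ctrl.snapshot(n); cv2.imwrite(f"pics/{n}0.png",s["img"][:,:,::-1]); print(n,s["K"].round(1).tolist(),s["pose"].round(3).tolist())
print(ctrl.get_obs())
E
```

```text
top [[361.7, 0.0, 311.5], [0.0, 361.7, 203.4], [0.0, 0.0, 1.0]] [[0.02, -0.999, 0.03, 0.583], [-1.0, -0.02, 0.005, -0.166], [-0.004, -0.03, -1.0, 1.095], [0.0, 0.0, 0.0, 1.0]]
side [[453.9, 0.0, 318.3], [0.0, 453.9, 196.0], [0.0, 0.0, 1.0]] [[-0.926, -0.25, 0.284, 0.24], [-0.378, 0.638, -0.67, 0.75], [-0.014, -0.728, -0.685, 0.996], [0.0, 0.0, 0.0, 1.0]]
{'clock': 0.1, 'joint_pos': array([ 7.98783709e+01,  2.05859380e+01,  6.37411684e-01, -1.91745509e-02,
       -7.01340727e+01, -1.65087618e+01]), 'qvel': array([-0.03296052, -0.1959121 ,  0.14850637,  0.08921625, -0.02719611,
       -0.0506441 ]), 'tau': array([-1.32671536e-03, -5.84167349e+01,  2.93748307e+01,  7.01542631e+00,
        1.01389736e-02, -5.25039673e-05]), 'tool_pos': array([0.30235604, 0.60299552, 0.22571532]), 'orientation': array([ 1.79915683e+02, -6.19073918e-03, -2.66369152e+01]), 'force': array([ 0.10031197,  1.18230466, -0.34721841]), 'moment': array([-0.00421951, -0.00724573,  0.05936493]), 'gripper_force': 0.0, 'opening': 0.08795949307482122}
```

View pics/top0.png

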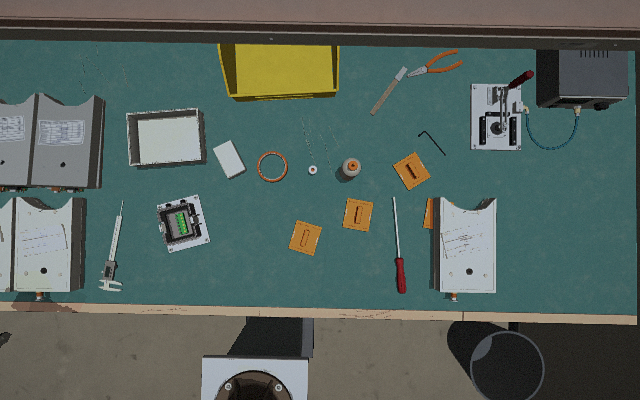

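View pics/side0.png

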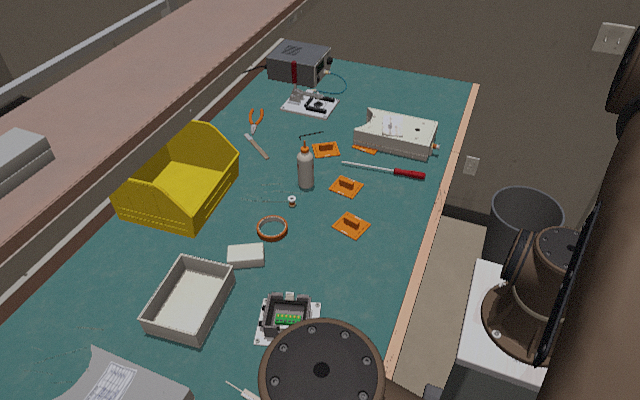

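The top view shows orange covers at about (306,238), (357,214) and (411,171), plus one partly hidden at (428,213). The box is at (182,223). The base is near column 255 at the bottom, so (306,238) looks nearest. I'll measure that one and the box.

```bash
cat > h.py <<'E'
import numpy as np, cv2
from plant import ctrl
def ray(s,uv,z):
    uv=np.atleast_2d(uv).astype(float); d=np.c_[uv,np.ones(len(uv))]@np.linalg.inv(s["K"]).T@s["pose"][:3,:3].T
    o=s["pose"][:3,3]; return o+d*((z-o[2])/d[:,2])[:,None]
def proj(s,p):
    c=(np.atleast_2d(p)-s["pose"][:3,3])@s["pose"][:3,:3]@s["K"].T; return c[:,:2]/c[:,2:]
def orange(s):
    h=cv2.cvtColor(s["img"],cv2.COLOR_RGB2HSV); return cv2.inRange(h,(8,140,60),(25,255,255))
E
python3 - <<'E'
from h import *
for n in("top","side"):
    s=ctrl.snapshot(n); m=orange(s)
    for c in cv2.findContours(m,0,2)[0]:
        if cv2.contourArea(c)<150: continue
        w=ray(s,c[:,0],.004)[:,:2]; r=cv2.minAreaRect((w*1000).astype(np.float32))
        print(n,cv2.boundingRect(c),np.round(r[0]),np.round(r[1]),round(r[2],1),"dist",round(np.hypot(*r[0])))
    a,b=((140,240),(180,270)) if 0 else (None,None)
    im=s["img"][:,:,::-1]
    cr=[im[185:265,145:225],im[205:270,275:340]] if n=="top" else [im[280:360,240:330],im[200:250,320:385]]
    cv2.imwrite(f"pics/c_{n}.png",np.hstack([cv2.resize(x,(400,400),interpolation=cv2.INTER_CUBIC) for x in cr]))
E
```

```text
top (288, 220, 34, 36) [ 513. -142.] [80. 90.] 74.1 dist 532
top (423, 198, 10, 31) [ 594. -510.] [90. 27.] 0.6 dist 783
top (342, 198, 31, 34) [ 585. -300.] [80. 89.] 80.9 dist 657
top (393, 152, 37, 38) [ 721. -461.] [89. 80.] 32.8 dist 855
top (257, 151, 31, 31) [726. -39.] [90. 90.] 46.3 dist 727
top (218, 44, 19, 53) [1018.  105.] [162.  53.] 3.4 dist 1023
side (332, 212, 39, 28) [ 514. -139.] [81. 90.] 73.4 dist 533
side (329, 175, 35, 24) [ 586. -296.] [82. 90.] 80.8 dist 657
side (312, 142, 28, 16) [ 721. -456.] [90. 82.] 32.6 dist 853
side (109, 120, 131, 118) [1117. -185.] [352. 549.] 3.6 dist 1132
```

View pics/c_top.png

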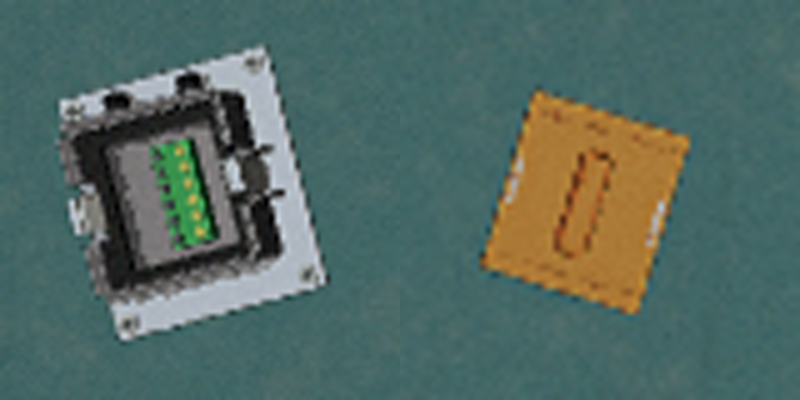

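The crops show the near cover with its rib up and upright on the bench. The box has its glands at the top of the picture (+x) and its plate corners visible. I'll measure the box from the plate mask.

```bash
python3 - <<'E'
from h import *
s=ctrl.snapshot("top")
print("corners",ray(s,np.array([(60,100),(265,47),(325,285),(125,340)])/5+[145-.4,185-.4],.005).round(4)[:,:2].tolist())
h=cv2.cvtColor(s["img"],cv2.COLOR_RGB2HSV); m=cv2.inRange(h,(0,0,130),(180,70,255)); m[:,:145]=0;m[:,225:]=0;m[:185]=0;m[265:]=0
c=max(cv2.findContours(m,0,2)[0],key=cv2.contourArea); hu=cv2.convexHull(c)
r=cv2.minAreaRect((ray(s,hu[:,0],.005)[:,:2]*1000).astype(np.float32)); print(r)
w=ctrl.snapshot("wrist"); o=ctrl.get_obs()
from scipy.spatial.transform import Rotation as R
T=np.eye(4);T[:3,:3]=R.from_euler('xyz',o["orientation"],degrees=True).as_matrix();T[:3,3]=o["tool_pos"]
print("cam in tool",(np.linalg.inv(T)@w["pose"]).round(3).tolist(),w["K"].tolist())
print("yaw matrix",T.round(3).tolist())
E
```

```text
corners [[0.6022, 0.3068], [0.6367, 0.1838], [0.4942, 0.1434], [0.4587, 0.2628]]
((548.1348266601562, 225.2892608642578), (149.08624267578125, 129.25067138671875), 16.417022705078125)
cam in tool [[-0.002, -0.952, -0.305, 0.081], [1.0, -0.002, -0.0, 0.001], [-0.0, -0.305, 0.952, -0.157], [0.0, 0.0, 0.0, 1.0]] [[354.37143261784445, 0.0, 323.1133138167089], [0.0, 354.37143261784445, 199.46653940948178], [0.0, 0.0, 1.0]]
yaw matrix [[0.894, -0.448, -0.0, 0.303], [-0.448, -0.894, -0.001, 0.603], [0.0, 0.001, -1.0, 0.226], [0.0, 0.0, 0.0, 1.0]]
```

Units first: shifts go in shares of 250 mm and turns go in shares of 120 degrees. So 22 cm is 0.88, 19 cm is 0.76.

Request:
send_rows([
  [[0.06,0.036,-0.04,0,0,0],[0.16,0.092,-0.08,0,0,0],[0.28,0.164,-0.12,0,0,0],[0.4,0.236,-0.12,0,0,0],[0.52,0.304,-0.12,0,0,0],[0.64,0.376,-0.12,0,0,0],[0.76,0.444,-0.12,0,0,0],[0.88,0.516,-0.12,0,0,0]],
])

```text
clock: 0.97
tool_pos: [0.4422, 0.3875, 0.2572]
orientation: [-180.0, -0.0, -26.6]
force: [0.7, 0.5, 0.3]
opening: 0.0878
gripper_force: 0.0
```

Converted, 16.9 cm is 0.676, 16.2 cm is 0.648, -10.6 degrees is -0.0883.

Request:
send_rows([
  [[0.12,0.072,0,0,0,-0.0167],[0.24,0.14,0,0,0,-0.0333],[0.36,0.212,0,0,0,-0.05],[0.48,0.28,0,0,0,-0.0667],[0.58,0.34,0,0,0,-0.0833],[0.648,0.38,0,0,0,-0.0883],[0.676,0.396,0,0,0,-0.0883],[0.676,0.396,0,0,0,-0.0883]],
])

```text
clock: 1.63
tool_pos: [0.5488, 0.2233, 0.2568]
orientation: [-180.0, -0.0, -16.2]
force: [0.4, -0.5, 0.6]
opening: 0.0877
gripper_force: 0.0
```

```bash
python3 - <<'E'
from h import *
s=ctrl.snapshot("wrist"); o=ctrl.get_obs(); print(o["clock"],o["tool_pos"],o["orientation"])
np.savez("w1.npz",**s)
im=s["img"][:,:,::-1].copy(); cv2.imwrite("pics/w1.png",im)
E
```

```text
1.6833 [0.54834335 0.22430372 0.25678156] [-1.79987366e+02 -3.85634911e-03 -1.61563089e+01]
```

View pics/w1.png

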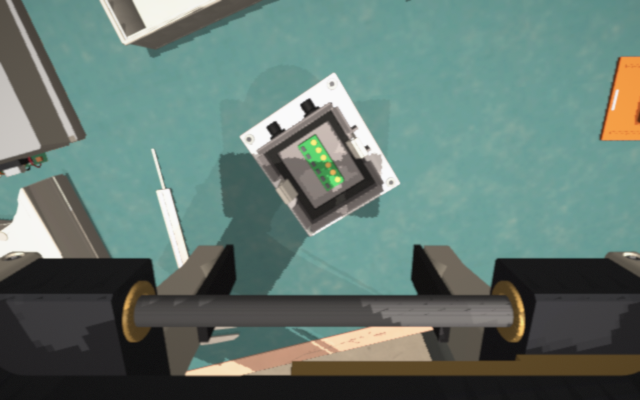

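The wrist view shows the box centred near (322,165). Three plate corners are clear, at (243,136), (334,74) and (400,184). I'll refine the box pose from these and check it with an overlay.

```bash
python3 - <<'E'
from h import *
s=dict(np.load("w1.npz"))
im=s["img"]; h=cv2.cvtColor(im,cv2.COLOR_RGB2HSV)
m=cv2.inRange(h,(0,0,170),(180,45,255)); m[:,:225]=0;m[:,415:]=0;m[:60]=0;m[245:]=0
m=cv2.morphologyEx(m,cv2.MORPH_OPEN,np.ones((3,3)))
c=max(cv2.findContours(m,0,2)[0],key=cv2.contourArea); hu=cv2.convexHull(c)[:,0]
q=cv2.boxPoints(cv2.minAreaRect(hu.astype(np.float32))); print("px rect",q.round(1).tolist())
W=ray(s,hu,.005)[:,:2]*1000; r=cv2.minAreaRect(W.astype(np.float32)); print(r)
# line fits of the visible +x and -y edges
e=c[:,0]; P=ray(s,e,.005)[:,:2]*1000
cx,a=np.array([548.,225.]),np.radians(16.4)
for it in range(3):
    ux,uy=np.array([np.cos(a),np.sin(a)]),np.array([-np.sin(a),np.cos(a)])
    L=np.c_[(P-cx)@ux,(P-cx)@uy]
    k1=(abs(L[:,0]-75)<5)&(abs(L[:,1])<55); k2=(abs(L[:,1]+65)<5)&(abs(L[:,0])<65)
    k3=(abs(L[:,1]-65)<5)&(L[:,0]>45)&(L[:,0]<70)
    p1=np.polyfit(L[k1,1],L[k1,0],1); p2=np.polyfit(L[k2,0],L[k2,1],1)
    print(k1.sum(),k2.sum(),k3.sum(),p1,p2,np.median(L[k3,1]) if k3.any() else None)
    cx=cx+ux*(p1[1]-75)+uy*(p2[1]+65); a+=np.mean([-p1[0],p2[0]])
print(cx,np.degrees(a))
ux,uy=np.array([np.cos(a),np.sin(a)]),np.array([-np.sin(a),np.cos(a)])
def rect(lx,ly,z): 
    p=np.array([[i*lx/2*ux+j*ly/2*uy] for i,j in((1,1),(1,-1),(-1,-1),(-1,1))])[:,0]+cx
    return proj(s,np.c_[p/1000,np.full(4,z)])
o=cv2.resize(im[50:250,220:420,::-1],(600,600),interpolation=cv2.INTER_CUBIC)
for lx,ly,z,col in((150,130,.005,(0,0,255)),(103,93,.06,(255,0,0)),(75,65,.04,(0,255,255))):
    cv2.polylines(o,[((rect(lx,ly,z)-[219.5,49.5])*3).astype(np.int32)],True,col,1)
cv2.imwrite("pics/ov.png",o)
E
```

```text
px rect [[237.60000610351562, 134.89999389648438], [333.79998779296875, 70.80000305175781], [406.29998779296875, 179.5], [310.1000061035156, 243.60000610351562]]
((547.9891357421875, 225.0251007080078), (150.58389282226562, 130.49862670898438), 16.434539794921875)
52 79 11 [1.36824376e-03 7.47735880e+01] [-3.39678796e-03 -6.43226925e+01] 64.59734753876018
52 79 11 [-1.01403507e-03  7.50008956e+01] [-1.01445585e-03 -6.49988890e+01] 64.0558223328355
52 79 11 [-1.01424544e-03  7.49999989e+01] [-1.01424548e-03 -6.50000009e+01] 64.05472325781376
[547.59211557 225.58714132] 16.263479841197142
```

View pics/ov.png

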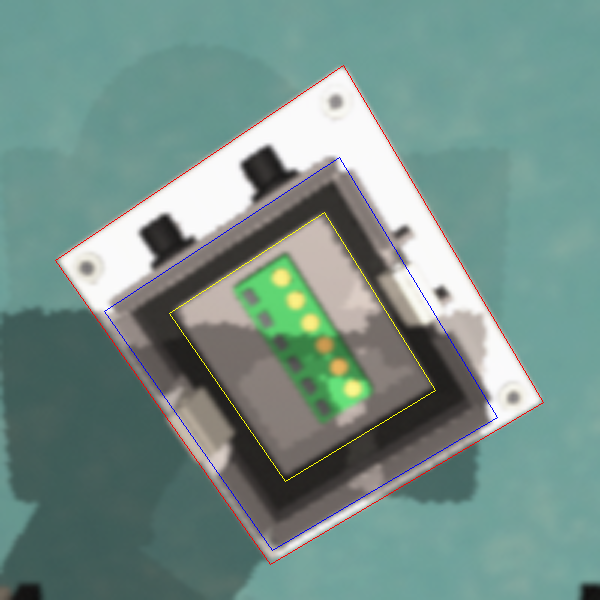

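The overlay fits the plate (red), rim (blue) and inner seal edge (yellow). The box is at (0.548, 0.225) with yaw 16.3°. Next I go above the cover.

Converted, 24.5 cm is 0.98, 21 cm is 0.84.

Request:
send_rows([
  [[0.008,0.048,0,0,0,0],[0.028,0.148,0,0,0,0],[0.052,0.28,0.02,0,0,0],[0.08,0.42,0.04,0,0,0],[0.108,0.56,0.06,0,0,0],[0.132,0.7,0.08,0,0,0],[0.16,0.84,0.1,0,0,0],[0.184,0.98,0.12,0,0,0]],
])

```text
clock: 2.35
tool_pos: [0.5239, -0.0238, 0.2268]
orientation: [-180.0, -0.0, -15.9]
force: [1.1, 0.0, -1.1]
opening: 0.0877
gripper_force: 0.0
```

Request:
send_rows([
  [[0.024,0.14,0.02,0,0,0],[0.048,0.26,0.04,0,0,0],[0.068,0.36,0.08,0,0,0],[0.08,0.432,0.108,0,0,0],[0.088,0.46,0.12,0,0,0],[0.088,0.46,0.12,0,0,0]],
])

```text
clock: 2.85
tool_pos: [0.5133, -0.1402, 0.1959]
orientation: [180.0, 0.1, -16.1]
force: [-0.4, 0.2, 0.1]
opening: 0.0875
gripper_force: 0.0
```

```bash
cat > cov.py <<'E'
from h import *
from scipy.spatial.transform import Rotation as R
s=ctrl.snapshot("wrist"); o=ctrl.get_obs(); print(o["clock"],o["tool_pos"],o["orientation"],o["force"])
m=orange(s)
for c in cv2.findContours(m,0,2)[0]:
    if cv2.contourArea(c)<1500: continue
    r=cv2.minAreaRect((ray(s,c[:,0],.004)[:,:2]*1000).astype(np.float32)); print(cv2.boundingRect(c),r)
    d=np.r_[np.array(r[0])/1000,.009]-o["tool_pos"]; print("tool shift cm",R.from_euler('xyz',o["orientation"],degrees=True).inv().apply(d)*100)
cv2.imwrite("pics/w2.png",s["img"][:,:,::-1])
E
python3 cov.py
```

```text
2.9 [ 0.51380694 -0.13949088  0.19649093] [ 1.79992383e+02  2.20741280e-02 -1.60652753e+01] [0.85971257 0.99844484 0.69876315]
(292, 355, 348, 20) ((231.9498291015625, -240.67420959472656), (425.228271484375, 28.60232925415039), 73.75702667236328)
tool shift cm [-24.27768067  17.52058489  18.76077652]
(284, 125, 82, 88) ((512.810546875, -142.29354858398438), (79.49628448486328, 89.52943420410156), 74.07192993164062)
tool shift cm [-1.09655152e-02  2.94402135e-01  1.87491374e+01]
(423, 0, 92, 105) ((584.743408203125, -299.1455993652344), (79.89115905761719, 89.13056945800781), 80.58554077148438)
tool shift cm [11.24200379 13.37643939 18.74654108]
```

View pics/w2.png

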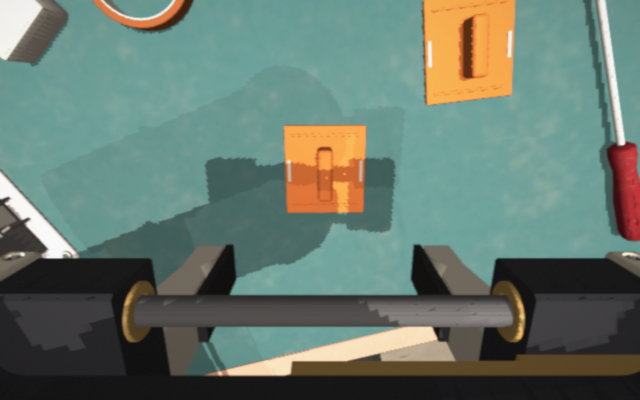

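The wrist view shows the cover with its rib at about (325,175), aligned with the tool axes. I'll descend 187 mm with a 2.5 mm y correction.

Converted, 15 cm is 0.6, 0.25 cm is 0.01.

Request:
send_rows([
  [[0,0.004,0.04,0,0,0],[0,0.008,0.14,0,0,0],[0,0.01,0.26,0,0,0],[0,0.01,0.38,0,0,0],[0,0.01,0.48,0,0,0],[0,0.01,0.56,0,0,0],[0,0.01,0.6,0,0,0],[0,0.01,0.6,0,0,0]],
], fingers=0.6)

```text
clock: 3.57
tool_pos: [0.5121, -0.1411, 0.0444]
orientation: [179.9, 0.2, -16.0]
force: [0.3, -0.1, 0.2]
opening: 0.0528
gripper_force: 0.0
```

Converted, 3.7 cm is 0.148, 3.5 cm is 0.14.

Request:
send_rows([
  [[0,0,0.028,0,0,0],[0,0,0.06,0,0,0],[0,0,0.092,0,0,0],[0,0,0.12,0,0,0],[0,0,0.14,0,0,0],[0,0,0.148,0,0,0],[0,0,0.148,0,0,0],[0,0,0.148,0,0,0]],
])

```text
clock: 4.23
tool_pos: [0.5134, -0.1421, 0.0096]
orientation: [180.0, -0.0, -16.0]
force: [0.3, 0.3, 0.4]
opening: 0.0523
gripper_force: 0.0
```

Request:
send_rows([
  [[0,0,0,0,0,0],[0,0,0,0,0,0],[0,0,0,0,0,0],[0,0,0,0,0,0],[0,0,0,0,0,0],[0,0,0,0,0,0],[0,0,0,0,0,0],[0,0,0,0,0,0]],
], fingers=0)

```text
clock: 4.9
tool_pos: [0.5134, -0.142, 0.0096]
orientation: [180.0, -0.0, -16.0]
force: [0.3, -0.3, 1.3]
opening: 0.0136
gripper_force: 30.0
```

Converted, -14 cm is -0.56, -12 cm is -0.48.

Request:
send_rows([
  [[0,0,-0.02,0,0,0],[0,0,-0.06,0,0,0],[0,0,-0.14,0,0,0],[0,0,-0.24,0,0,0],[0,0,-0.36,0,0,0],[0,0,-0.48,0,0,0],[0,0,-0.56,0,0,0],[0,0,-0.56,0,0,0]],
])

```text
clock: 5.57
tool_pos: [0.5161, -0.1422, 0.1555]
orientation: [-179.9, -0.5, -16.0]
force: [0.8, 0.2, -1.0]
opening: 0.0137
gripper_force: 30.0
```

```bash
python3 - <<'E'
from h import *
from scipy.spatial.transform import Rotation as R
s=ctrl.snapshot("wrist"); o=ctrl.get_obs(); print(o["tool_pos"],o["orientation"],o["force"],o["opening"])
Rt=R.from_euler('xyz',o["orientation"],degrees=True)
m=orange(s)
for c in cv2.findContours(m,0,2)[0]:
    if cv2.contourArea(c)<1500: continue
    w=ray(s,c[:,0],o["tool_pos"][2]-.006); L=Rt.inv().apply(w-o["tool_pos"])*1000
    print(cv2.boundingRect(c),cv2.minAreaRect(L[:,:2].astype(np.float32)),L[:,:2].min(0),L[:,:2].max(0))
print("shift",Rt.inv().apply(np.array([.5478,.2255,.15])-o["tool_pos"])*100)
cv2.imwrite("pics/w3.png",s["img"][:,:,::-1])
E
```

```text
[ 0.51489953 -0.14199488  0.1529603 ] [-179.89467783   -0.32268124  -16.01849861] [-0.0953219   0.0110375  -0.54156863] 0.014106036144924106
(125, 355, 382, 20) ((-70.00160217285156, -4.302970886230469), (221.1281280517578, 13.374009132385254), 89.98114013671875) [ -76.72500802 -114.86483998] [-63.29125007 106.26326933]
(239, 168, 169, 128) ((10.44088363647461, 0.21710586547851562), (69.42618560791016, 81.08573913574219), 0.05031200498342514) [-24.26983657 -40.30089138] [45.18791292 40.78656573]
(435, 0, 104, 113) ((96.0682601928711, 71.17078399658203), (42.953575134277344, 46.361820220947266), 83.33161163330078) [71.1292456  47.50931895] [116.65710665  94.94648734]
shift [ -6.98018955 -36.22995068   0.32332247]
```

View pics/w3.png

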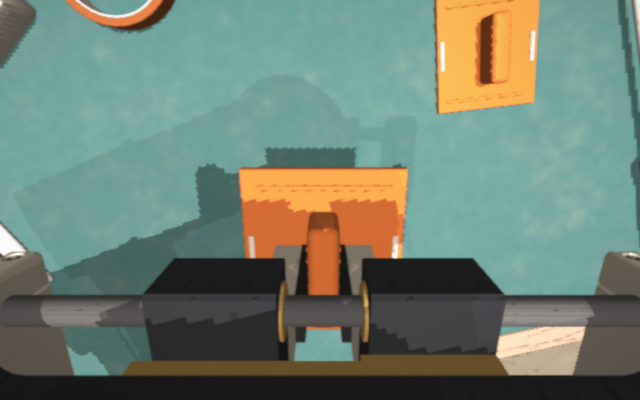

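The cover is held squarely: its front edge is at tool x +45 mm and its y offset is 0.2 mm. Now I carry it to the box.

Converted, -24.3 cm is -0.972, -20.8 cm is -0.832, -32.3 degrees is -0.2692.

Request:
send_rows([
  [[-0.008,-0.04,0,0,0,-0.0167],[-0.028,-0.14,0,0,0,-0.05],[-0.052,-0.272,0,0,0,-0.0917],[-0.08,-0.412,0,0,0,-0.1333],[-0.108,-0.552,0,0,0,-0.175],[-0.136,-0.692,0,0,0,-0.2167],[-0.16,-0.832,0,0,0,-0.25],[-0.188,-0.972,0,0,0,-0.2692]],
])

```text
clock: 6.28
tool_pos: [0.5342, 0.1064, 0.1485]
orientation: [180.0, 0.1, 16.6]
force: [0.2, -0.7, -0.0]
opening: 0.0136
gripper_force: 30.0
```

```bash
cat > sh.py <<'E'
from h import *
from scipy.spatial.transform import Rotation as R
import sys
o=ctrl.get_obs(); Rt=R.from_euler('xyz',o["orientation"],degrees=True); print(o["clock"],o["tool_pos"].round(4),o["orientation"].round(2),o["force"].round(1),o["opening"].round(4))
t=R.from_euler('xyz',[180,0,16.3],degrees=True)
print("shift",Rt.inv().apply(np.array([.5478,.2255,float(sys.argv[1])])-o["tool_pos"])*100,"turn",(Rt.inv()*t).as_rotvec(degrees=True))
E
python3 sh.py .15
```

```text
Traceback (most recent call last):
  File "sh.py", line 4, in <module>
    o=ctrl.get_obs(); Rt=R.from_euler('xyz',o["orientation"],degrees=True); print(o["clock"],o["tool_pos"].round(4),o["orientation"].round(2),o["force"].round(1),o["opening"].round(4))
                                                                                                                                                                  ^^^^^^^^^^^^^^^^^^
AttributeError: 'float' object has no attribute 'round'
```

Converted, -10.5 cm is -0.42, 4.4 cm is 0.176.

Request:
send_rows([
  [[0.048,-0.12,0,0,0,0],[0.092,-0.228,0,0,0,0],[0.132,-0.32,0,0,0,0],[0.16,-0.384,0,0,0,0],[0.176,-0.42,0,0,0,0],[0.176,-0.42,0,0,0,0],[0.176,-0.42,0,0,0,0],[0.176,-0.42,0,0,0,0]],
])

```text
clock: 6.95
tool_pos: [0.5477, 0.2166, 0.1492]
orientation: [180.0, 0.1, 16.2]
force: [0.4, -0.1, -0.6]
opening: 0.0139
gripper_force: 30.0
```

```bash
sed -i 's/,o\["opening"\].round(4)//' sh.py; python3 sh.py .15;python3 sh.py .15
```

```text
6.95 [0.5477 0.2166 0.1492] [1.7998e+02 6.0000e-02 1.6240e+01] [ 0.4 -0.1 -0.6]
shift [ 0.26228372 -0.85382276 -0.08072962] turn [ 0.01867433  0.06166997 -0.06087078]
6.95 [0.5477 0.2166 0.1492] [1.7998e+02 6.0000e-02 1.6240e+01] [ 0.4 -0.1 -0.6]
shift [ 0.26228372 -0.85382276 -0.08072962] turn [ 0.01867433  0.06166997 -0.06087078]
```

Converted, 6.5 cm is 0.26, -0.85 cm is -0.034.

Request:
send_rows([
  [[0.004,-0.012,0.02,0,0,0],[0.008,-0.024,0.06,0,0,0],[0.01,-0.034,0.12,0,0,0],[0.01,-0.034,0.18,0,0,0],[0.01,-0.034,0.232,0,0,0],[0.01,-0.034,0.26,0,0,0],[0.01,-0.034,0.26,0,0,0],[0.01,-0.034,0.26,0,0,0]],
])

```text
clock: 7.62
tool_pos: [0.5481, 0.2262, 0.0842]
orientation: [180.0, 0.0, 16.3]
force: [0.6, 0.2, -0.5]
opening: 0.0138
gripper_force: 30.0
```

```bash
python3 sh.py .0495; python3 - <<'E'
from h import *
w=ctrl.snapshot("wrist")["img"]; s=ctrl.snapshot("side")["img"]
a=cv2.resize(w[100:300,190:450],(780,600))[:,:,::-1]
cv2.imwrite("pics/w4.png",np.hstack([cv2.resize(w[120:280,200:440],(400,400)),cv2.resize(s[260:380,230:350],(400,400))])[:,:,::-1])
E
```

```text
7.6167 [0.5481 0.2262 0.0842] [1.7997e+02 4.0000e-02 1.6260e+01] [ 0.6  0.2 -0.5]
shift [-0.04368899  0.05441642  3.47220883] turn [ 0.02799479  0.04312723 -0.04358111]
```

View pics/w4.png

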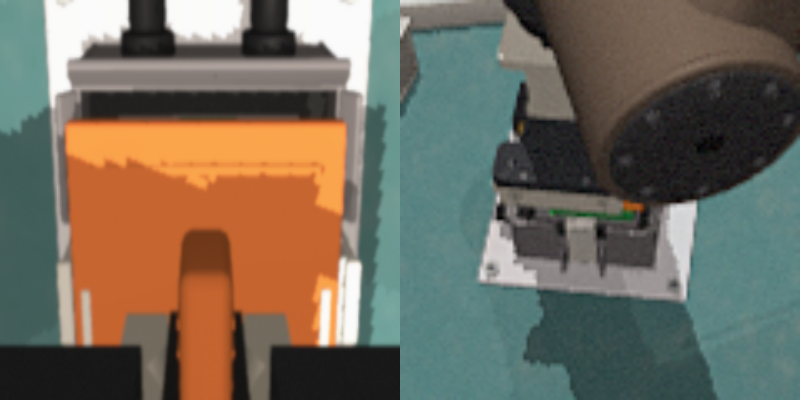

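The crops show the cover edges inside the box walls, about 0.7 mm off towards tool -y. That agrees with the computed correction, so I apply it and go down into the lead-in.

Converted, 1.7 cm is 0.068, 0.06 cm is 0.0024.

Request:
send_rows([
  [[-0.0008,0.0012,0.004,0,0,0],[-0.0016,0.0024,0.012,0,0,0],[-0.0016,0.0024,0.024,0,0,0],[-0.0016,0.0024,0.036,0,0,0],[-0.0016,0.0024,0.048,0,0,0],[-0.0016,0.0024,0.06,0,0,0],[-0.0016,0.0024,0.068,0,0,0],[-0.0016,0.0024,0.068,0,0,0]],
])

```text
clock: 8.38
tool_pos: [0.5478, 0.2255, 0.067]
orientation: [180.0, 0.0, 16.3]
force: [-0.0, -1.3, -0.2]
opening: 0.0137
gripper_force: 30.0
```

Converted, 0.6 cm is 0.024, 0.5 cm is 0.02.

Request:
send_rows([
  [[0,0,0.004,0,0,0],[0,0,0.008,0,0,0],[0,0,0.012,0,0,0],[0,0,0.016,0,0,0],[0,0,0.02,0,0,0],[0,0,0.024,0,0,0],[0,0,0.024,0,0,0],[0,0,0.024,0,0,0]],
])

```text
clock: 9.05
tool_pos: [0.5485, 0.2262, 0.0621]
orientation: [-180.0, -0.1, 16.3]
force: [0.9, -1.6, 4.6]
opening: 0.0138
gripper_force: 30.0
```

Converted, 0.6 cm is 0.024, 0.5 cm is 0.02.

Request:
send_rows([
  [[0,0,0.004,0,0,0],[0,0,0.008,0,0,0],[0,0,0.012,0,0,0],[0,0,0.016,0,0,0],[0,0,0.02,0,0,0],[0,0,0.024,0,0,0],[0,0,0.024,0,0,0]],
])

```text
clock: 9.63
tool_pos: [0.5482, 0.2261, 0.0556]
orientation: [-180.0, -0.0, 16.3]
force: [0.6, -1.1, 2.2]
opening: 0.0139
gripper_force: 30.0
```

Converted, 0.5 cm is 0.02, 0.4 cm is 0.016.

Request:
send_rows([
  [[0,0,0.004,0,0,0],[0,0,0.008,0,0,0],[0,0,0.012,0,0,0],[0,0,0.016,0,0,0],[0,0,0.02,0,0,0],[0,0,0.02,0,0,0]],
])

```text
clock: 10.13
tool_pos: [0.5472, 0.2256, 0.0498]
orientation: [180.0, 0.1, 16.2]
force: [-0.1, 0.3, -0.2]
opening: 0.0137
gripper_force: 30.0
```

Converted, 0.1 cm is 0.004, 0.05 cm is 0.002.

Request:
send_rows([
  [[0,0,0.002,0,0,0],[0,0,0.004,0,0,0],[0,0,0.004,0,0,0],[0,0,0.004,0,0,0]],
])

```text
clock: 10.47
tool_pos: [0.5473, 0.2256, 0.0497]
orientation: [180.0, 0.1, 16.3]
force: [-3.0, -0.0, 6.6]
opening: 0.0134
gripper_force: 30.0
```

Converted, 0.1 cm is 0.004, 0.05 cm is 0.002.

Request:
send_rows([
  [[0,0,0.002,0,0,0],[0,0,0.004,0,0,0],[0,0,0.004,0,0,0],[0,0,0.004,0,0,0]],
])

```text
clock: 10.8
tool_pos: [0.5473, 0.2256, 0.0496]
orientation: [180.0, 0.0, 16.3]
force: [-6.9, -0.9, 13.4]
opening: 0.0138
gripper_force: 30.0
```

Request:
send_rows([
  [[0,0,0,0,0,0],[0,0,0,0,0,0],[0,0,0,0,0,0]],
])

```text
clock: 11.05
tool_pos: [0.5473, 0.2256, 0.0497]
orientation: [180.0, 0.0, 16.3]
force: [-6.7, -1.0, 13.4]
opening: 0.0136
gripper_force: 30.0
```

Seated, with 13.4 N down. There is also some sideways load, so I ease x a little and check.

Converted, -0.06 cm is -0.0024, -0.03 cm is -0.0012.

Request:
send_rows([
  [[-0.0012,0,0,0,0,0],[-0.0024,0,0,0,0,0],[-0.0024,0,0,0,0,0],[-0.0024,0,0,0,0,0]],
])

```text
clock: 11.38
tool_pos: [0.5473, 0.2256, 0.0497]
orientation: [180.0, -0.0, 16.3]
force: [-3.7, -1.2, 11.9]
opening: 0.014
gripper_force: 30.0
```

```bash
python3 - <<'E'
from h import *
w=ctrl.snapshot("wrist")["img"]; s=ctrl.snapshot("side")["img"]
cv2.imwrite("pics/w5.png",np.hstack([cv2.resize(w[120:280,200:440],(400,400)),cv2.resize(s[260:380,230:350],(400,400))])[:,:,::-1])
for i in range(3): ctrl.snapshot("top"); o=ctrl.get_obs(); print(o["clock"],o["tool_pos"],o["force"],o["moment"])
E
```

```text
11.5333 [0.54726305 0.2256223  0.04965829] [-4.01358808 -0.79844636 12.28069124] [-0.51339823  1.4613268  -0.00823332]
11.5833 [0.54728807 0.22561582 0.04967555] [-3.66871753 -2.22294499 11.30436557] [-0.53463666  1.39190093 -0.08098577]
11.6333 [0.54725345 0.22561433 0.04965468] [-4.16868258 -1.2255372  11.96786291] [-0.5413547   1.39952781 -0.03422194]
```

View pics/w5.png

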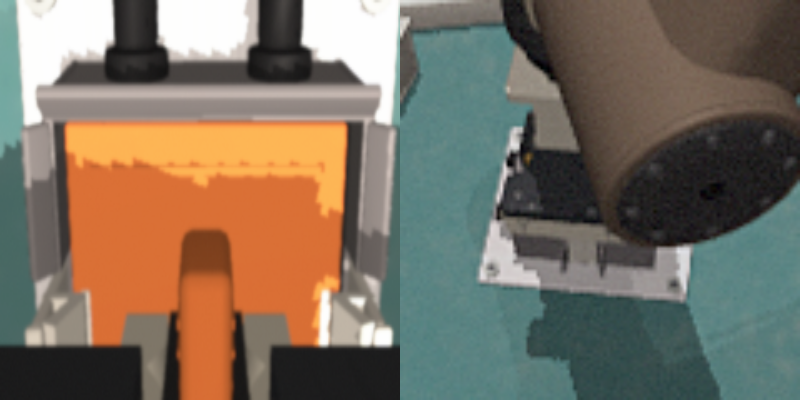

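The cover sits down in the recess with both catches over its edges, still held by the fingers and pressed at a steady 12 N or so. I'm handing it in.

```bash
python3 -c "
from plant import ctrl
print(ctrl.close_job())"
```

```text
the job is handed in; nothing more can be done
None
```

The orange cover is snapped under both catches and sits on the seal, with the fingers still gripping it and pressing down at about 12 N; the job was handed in at about 11.6 s, and no verdict came back.

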